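# Click the chiller's thumbwheel to the serving line

## Robot

A 7-joint arm with a two-finger parallel gripper is mounted at the origin on the work surface. World frame = base frame: x ahead of the robot, y to its left, z up, the work surface at z = 0. Lengths are in mm, angles in rad, forces in N, time in s.
With the tool pointing down it reaches from about 350 to 900 mm from the base axis. Payload 19.9 kg.
Tool frame: the origin (TCP) lies on the centre line of the jaws, within the pads' length; the fingertips stand 8 mm ahead of it and the grasp point (between the pads) lies 11 mm behind it; y points along the fingers, z is the direction in which the jaws open and shut, and the axes are right-handed (so a half turn about y gives the same grasp; the last joint's range is limited). The gripper opens to 94 mm and grips with 3 to 60 N. Pads are 16 mm wide; open, the fingers measure 119 mm over their backs; the gripper's body (75 mm by 177 mm) begins 78 mm behind the grasp point.
Start: joints at [-1.381, 0.417, -0.01, 1.614, 0.005, 1.111, -0.053], TCP at [142.964, 608.408, 213.425] pointing down, gripper open.
Joint ranges: [-2.81, 2.81], [-0.39, 2.02], [-1.27, 1.25], [0.06, 2.57], [-1.19, 4.33], [0.19, 2], [-2.82, 2.82]. Speed limits (rad/s): [1.89, 1.89, 2.39, 2.39, 3.01, 3.01, 3.01].

## Interface

Orientations are given as a unit quaternion [w, x, y, z].
In Python, from cell import sensors, viewer, arm gives the robot as it stands.
- The arm moves only by the tool apply_moves, never from a script. Its argument "rows" is a list of rows, each a list of 6 numbers: the shift along the tool's x, y, z in mm, then the turn, a rotation vector about the tool's x, y, z in rad. A call has 1 to 8 rows; each row is the pose to reach, as a shift and turn from the pose commanded when the call began, along the tool's axes at that moment; what a row does not reach only later rows make up. A row lasts 1/8 s, in which the tool goes at most 62.5 mm and 10.7 degrees, less where a joint would pass 70% of its speed; a pose out of reach is approached as far as the arm can. A call with a gripper value outside its range is refused whole. "hand" is the closure in counts, from 0 (fully open) to 255 (shut), set as the call begins (left out, the last holds). The fingers move at their own pace and stop on an object; "force" is the grip in N (left out, the last holds). Time passes only in rows, so rows that repeat a pose let the fingers close. It gives the time, the measured TCP pose, the force and the opening at its end, in the units of the state.
- sensors.get_state(): the state, without advancing time (a new reading comes with each control period).
- viewer.get_image(name): name is "scene" or "top" or "wrist"; returns the picture (400x640x3 uint8, red, green, blue); there is no depth.
- viewer.camera_model(name): a dict with "fov_y" (degrees; the focal length in pixels is half the picture's height over the tangent of half this angle, whatever the lens; pixels are square), "cx", "cy" (the principal point, pixels), "k1" (the pictures are not rectified: a ray, as slopes to the right and down, at radius r is drawn at 1 + k1 r^2 times it, then the intrinsics apply), "xyz" and "orientation" of the camera in the world; the wrist camera has in their place "tool_from_camera" (4x4, takes a point from camera to tool coordinates, whose origin is the TCP and whose axes are the tool frame's). Camera axes: x right, y down, z forward; pixel columns grow to the right and rows downward; lengths in mm; the calibration is good to about 2 mm. A picture is of the moment at which its call begins: read the wrist's pose just before it. camera_model takes no time and is no camera call.
- arm.hand_in(): hands the job in, once; it reports no verdict.
The state is a dict: "time_s": time; "q": joint angles; "joint_velocities": joint speeds; "tau": joint torques, N m; "position": TCP position; "tool_rot": TCP orientation; "wrist_force": force on the tool from outside, world axes, zero at the start; "wrist_torque": the same for the moment, N m; "finger_gap": finger opening in mm.
Only numpy, scipy, OpenCV 4.12 (cv2) and the standard library are available. Lean on these libraries where they do the work, as an engineer would, in place of code of your own. Each camera call takes 0.05 s, during which the arm holds its last target.

## Task

The twin bottle chiller has a thumbwheel in front of each well; set the one for the sparkling wine, the stout bottle with the thick foil-wrapped neck. With a fingertip at the wheel's edge, flick it round clockwise as seen from above until its raised pointer rests, clicked in, at the long line on the deck behind it, without running past the line and without taking hold of the wheel over its hub like a knob. Leave the other wheel as it is and the bottles and everything else standing where they are.

Things in the scene. Friction and masses are not known exactly. Their poses are not given: they have to be found in the camera images.
- chiller: Fixed grey case, aluminium deck, 220 (x) x 304 (y) x 180 mm high; origin: centre of the underside, x to its back, away from the robot, y left. Two wells 96 mm wide, centred 40 mm behind and 75 mm left/right of the origin, floor at 30 mm. A thumbwheel before each well overhangs the front; behind it on the deck a raised line 28 x 5 mm (the long line) and two dots to either side, 45 deg apart.
- left_wheel (a joint): Angle of the left (chiller +y) thumbwheel, rad: 0 with its pointer at the long line, negative before it, growing clockwise seen from above (its front edge then moves to the chiller's +y). Clicks into rest every pi/4 and springs to the nearest click when let go; about 3 N at the edge moves it. Starts 2 to 4 clicks before the line (rarely poised half way between two until touched). Stops at -3.40 and +1.75.
- right_wheel (a joint): Angle of the right (chiller -y) thumbwheel, rad: 0 with its pointer at the long line, negative before it, growing clockwise seen from above (its front edge then moves to the chiller's +y). Clicks into rest every pi/4 and springs to the nearest click when let go; about 3 N at the edge moves it. Starts 2 to 4 clicks before the line (rarely poised half way between two until touched). Stops at -3.40 and +1.75.
- left_hub (a point): Centre of the left wheel, on its upright axis, on its top face, 204 mm above the table; 88 mm in front (-x) and 100 mm left (+y) of the chiller's origin. Black wheel 16 mm thick, underside 8 mm above the deck: a disc of 30 mm radius with eight radial fingers 9 mm wide, round-ended, to 40.5 mm radius. At rest they stand 22.5, 67.5, 112.5.. deg from the chiller's x axis: a gap faces the front.
- right_hub (a point): Centre of the right wheel, on its upright axis, on its top face, 204 mm above the table; 88 mm in front (-x) and 100 mm right (-y) of the chiller's origin. Black wheel 16 mm thick, underside 8 mm above the deck: a disc of 30 mm radius with eight radial fingers 9 mm wide, round-ended, to 40.5 mm radius. At rest they stand 22.5, 67.5, 112.5.. deg from the chiller's x axis: a gap faces the front.
- left_pointer (a point): Outer end of the left wheel's pointer, a raised steel rib 30 x 4 mm from the hub towards one gap, 3.5 mm proud of the top face; this point is on the top face, 30 mm from the axis. At the goal it lies straight behind (chiller +x) the wheel's centre. One click forward: push the finger right of the front gap (seen from the robot) to where the left one stood.
- right_pointer (a point): Outer end of the right wheel's pointer, a raised steel rib 30 x 4 mm from the hub towards one gap, 3.5 mm proud of the top face; this point is on the top face, 30 mm from the axis. At the goal it lies straight behind (chiller +x) the wheel's centre. One click forward: push the finger right of the front gap (seen from the robot) to where the left one stood.
- sparkling: Sparkling-wine bottle, green glass, stout: 88 mm diameter, 307 mm tall, neck and mouth wrapped in thick foil 36 to 47 mm across; origin at the centre of its base. Stands loosely in the left or the right well, the upper 157 mm above the deck.
- still: Still-wine bottle, green glass, slender: 75 mm diameter, 330 mm tall, thin neck 30 mm across with a dark capsule; origin at the centre of its base. Stands in the other well, the upper 180 mm above the deck.
- stopper: Steel bottle stopper, 34 mm diameter, 48 mm tall, standing on the chiller's deck between the two wheels; origin at the centre of its base. Bystander.
- cork: Sparkling-wine cork, 31 mm across its mushroom head, 48 mm tall, standing on the table beside the chiller; origin at the centre of its base. Bystander.
- corkscrew: Folded waiter's corkscrew, 116 x 28 x 18 mm, lying on the table in front of the chiller; origin under its middle. Bystander.
- wineglass: Stemmed tasting glass, 72 mm across, 163 mm tall, standing on the table beside the chiller; origin at the centre of its foot. Bystander.
- cork_jar: Glass jar with a wooden lid, 84 mm diameter, 120 mm tall, on the table; origin at the centre of its base. Bystander.
- spittoon: Steel spittoon pot, 124 mm across, 100 mm tall, on the table; origin at the centre of its base. Bystander.
- notebook: Dark notebook, 150 x 105 x 14 mm, lying on the table; origin at the centre of its underside. Bystander.

How it is judged:
By the outcome, as a careful person would: the job done as asked, in the order asked, and still so for the second after the job is handed in, with the robot touching nothing.
It also fails if it takes over 54 s, if anything falls off the work surface, if the arm or the gripper's body presses on something with over 40 N, if the wrist force passes 120 N, or if a joint passes its speed limit or range.

## Working session

There is one attempt and no reset: what is moved stays moved. The work goes in short steps, Python scripts to look and compute and a tool call to move; the robot and the scene stay as the last step left them, time stands still between calls to the robot, and variables do not carry over. Pictures are saved under pics/ and viewed, and the job is handed in when it is done.

Besides the shell and the picture viewer there is one more tool, called after ">>>" as name([rows], argument=value, ...), one row to a line, values as JSON. apply_moves: Moves the arm, as the interface text tells. Its arguments: {"type":"object","properties":{"rows":{"type":"array"},"hand":{"type":"number"},"force":{"type":"number"}},"required":["rows"]}

```bash
mkdir -p pics; ls; python3 - <<'E'
from cell import sensors, viewer, arm
import cv2
s=sensors.get_state(); print(s)
for n in ["scene","top","wrist"]:
    im=viewer.get_image(n); cv2.imwrite(f"pics/{n}0.png",im[:,:,::-1]); print(n,viewer.camera_model(n))
E
```

```text
pics
{'time_s': 0.0, 'q': array([-1.3814952 ,  0.41797109, -0.01030315,  1.6141485 ,  0.00473063,
        1.11066797, -0.05300291]), 'joint_velocities': array([ 0.00107373, -0.00065927,  0.001313  , -0.00188386, -0.00024855,
        0.00161613,  0.00032597]), 'tau': array([-6.88273540e-04, -8.51248026e+01,  6.38298243e-01, -4.26010001e+01,
       -4.89057228e-02,  1.84119662e-02,  7.23625499e-05]), 'position': array([142.91380403, 608.08596495, 212.83787075]), 'tool_rot': array([-0.70198993,  0.70281864, -0.08141956,  0.08140612]), 'wrist_force': array([0.798136  , 0.16295157, 0.43645728]), 'wrist_torque': array([-0.00704206, -0.02765765, -0.00990968]), 'finger_gap': 94.166698821057}
scene {'fov_y': 47.87602211515897, 'cx': 319.85331783516045, 'cy': 199.31239831055328, 'k1': -0.08626904562225039, 'xyz': array([ 812.20734518,  387.43328167, 1249.02502504]), 'orientation': array([-0.05158047,  0.26463367,  0.9416522 , -0.20149344])}
top {'fov_y': 50.634863568097444, 'cx': 326.20237050187546, 'cy': 199.0406165179708, 'k1': -0.045094773582728676, 'xyz': array([ 454.1022912 ,  -10.59986388, 1229.79867848]), 'orientation': array([-0.02696738,  0.70981437, -0.70320852,  0.03056312])}
wrist {'fov_y': 59.097450371462074, 'cx': 320.5203628687927, 'cy': 202.27444267736112, 'k1': -0.0009519437633315934, 'tool_from_camera': array([[ 1.40606662e-04,  9.70332220e-01,  2.41775439e-01,
        -6.88906178e+01],
       [-4.91187630e-04, -2.41775345e-01,  9.70332129e-01,
        -1.70564603e+02],
       [ 9.99999869e-01, -2.55192266e-04,  4.42619959e-04,
        -2.77652506e-01],
       [ 0.00000000e+00,  0.00000000e+00,  0.00000000e+00,
         1.00000000e+00]])}
```

View pics/scene0.png

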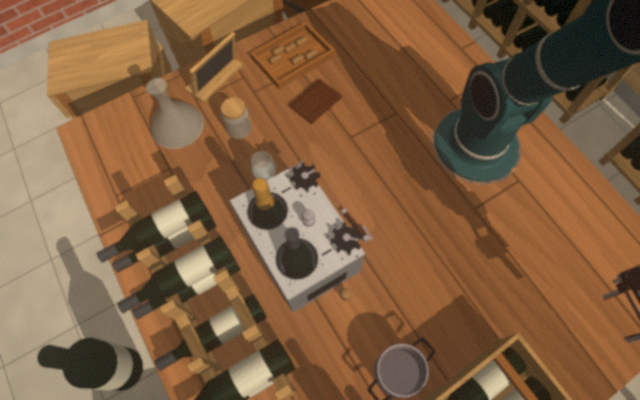

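View pics/top0.png

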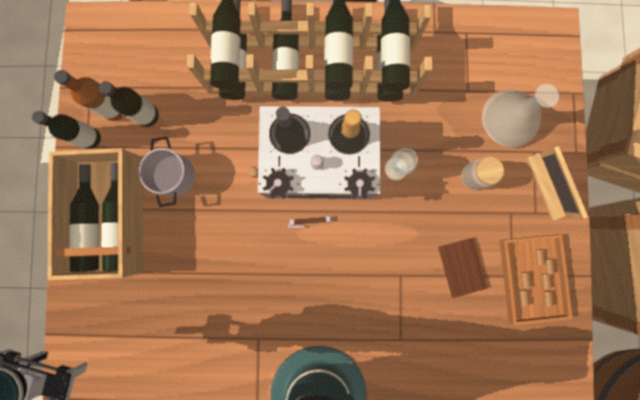

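View pics/wrist0.png

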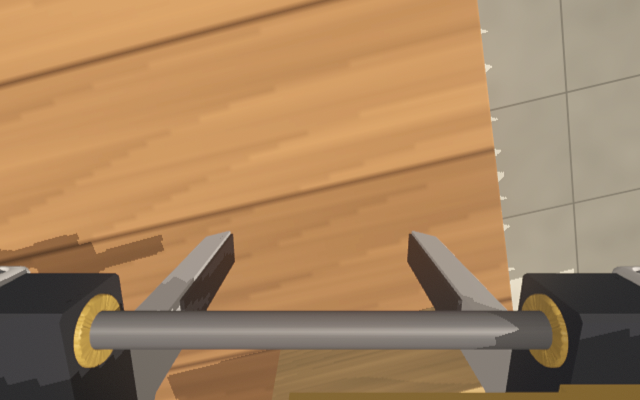

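```bash
python3 - <<'E'
import cv2
a=cv2.imread("pics/top0.png")
cv2.imwrite("pics/topc.png",cv2.resize(a[60:280,260:480],None,fx=2.7,fy=2.7,interpolation=cv2.INTER_CUBIC))
E
```

```text
(no output)
```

View pics/topc.png

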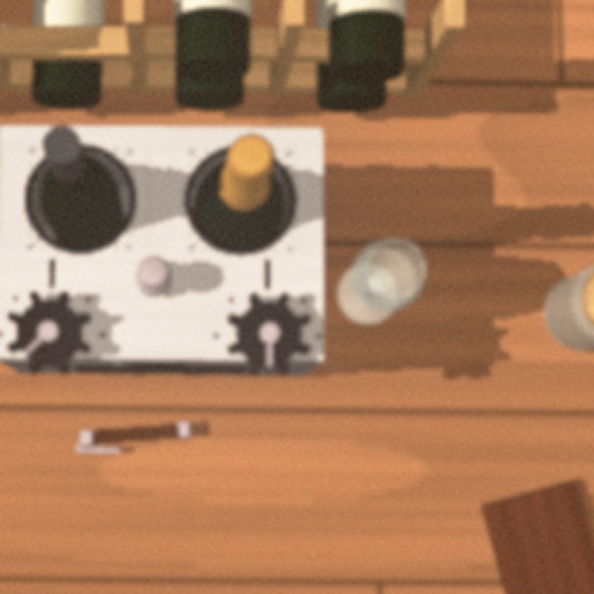

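```bash
python3 - <<'E'
import cv2
a=cv2.imread("pics/scene0.png")
cv2.imwrite("pics/scenec.png",cv2.resize(a[140:310,220:390],None,fx=3.5,fy=3.5,interpolation=cv2.INTER_CUBIC))
E
```

```text
(no output)
```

View pics/scenec.png

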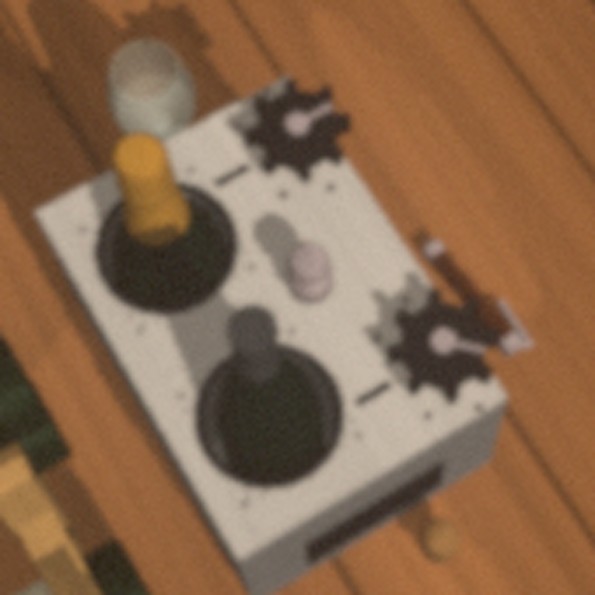

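```bash
cat > h.py <<'E'
import numpy as np
from scipy.spatial.transform import Rotation as R
from cell import sensors, viewer
def Rq(q): return R.from_quat([q[1],q[2],q[3],q[0]]).as_matrix()
def cam(n,state=None):
    m=viewer.camera_model(n)
    if n=="wrist":
        T=np.array(m["tool_from_camera"]); Rt=Rq(state["tool_rot"])
        return m,Rt@T[:3,:3],Rt@T[:3,3]+state["position"]
    return m,Rq(m["orientation"]),np.array(m["xyz"])
def pix2z(n,u,v,z,state=None):
    m,Rc,t=cam(n,state); f=200/np.tan(np.radians(m["fov_y"])/2)
    d=np.array([(u-m["cx"])/f,(v-m["cy"])/f]); s=d.copy()
    for _ in range(20): s=d/(1+m["k1"]*(s@s))
    r=Rc@np.array([s[0],s[1],1]); return t+r*(z-t[2])/r[2]
def proj(n,P,state=None):
    m,Rc,t=cam(n,state); f=200/np.tan(np.radians(m["fov_y"])/2)
    p=Rc.T@(np.array(P)-t); s=p[:2]/p[2]; s=s*(1+m["k1"]*(s@s))
    return s*f+[m["cx"],m["cy"]]
E
python3 - <<'E'
from h import *
c=lambda u,v:(260+(u+.5)/2.7-.5,60+(v+.5)/2.7-.5)
for nm,p,z in [("RH",(270,332),207),("LH",(48,331),207),("Rline",(267,273),181),("Lline",(52,273),181),("Rptr",(270,366),207),("backR",(323,127),180),("frontR",(323,361),180),("stopper",(155,275),228)]:
    print(nm,pix2z("top",*c(*p),z).round(1))
s=sensors.get_state();print(Rq(s["tool_rot"]).round(3))
d=lambda u,v:(220+(u+.5)/3.5-.5,140+(v+.5)/3.5-.5)
for nm,p,z in [("RH",(298,122),207),("LH",(442,340),207),("Rline",(232,176),181),("Lline",(373,393),181)]:
    print(nm,pix2z("scene",*d(*p),z).round(1))
E
```

```text
RH [578.4 -96.7 207. ]
LH [577.4 103.6 207. ]
Rline [636.8 -95.9 181. ]
Lline [634.8 103.9 181. ]
Rptr [547.6 -96.7 207. ]
backR [ 776.8 -148.6  180. ]
frontR [ 555.2 -148.1  180. ]
stopper [625.8   7.3 228. ]
[[ 0.973 -0.     0.229]
 [-0.229 -0.001  0.973]
 [ 0.    -1.    -0.001]]
RH [576.5 -95.1 207. ]
LH [577.5 104.6 207. ]
Rline [635.8 -93.9 181. ]
Lline [634.4 105.4 181. ]
```

```bash
cat >> h.py <<'E'
def plan(target,yaw=0.0):
    s=sensors.get_state(); Rt=Rq(s["tool_rot"]); 
    c,sn=np.cos(yaw),np.sin(yaw)
    z=np.array([c,sn,0]); y=np.array([0,0,-1.]); x=np.cross(y,z)
    Rg=np.stack([x,y,z],1)
    rv=R.from_matrix(Rt.T@Rg).as_rotvec()
    return Rt.T@(np.array(target)-s["position"]),rv
E
python3 -c "
from h import *
a,b=plan([495,-130,300]);print(a.round(1),b.round(4))"
```

```text
[ 511.6  -86.4 -638.1] [7.00e-04 1.34e+00 7.00e-04]
```

>>> apply_moves([
  [30, -20, -37, 0, 0.08, 0],
  [62, -40, -78, 0, 0.16, 0],
  [95, -60, -118, 0, 0.25, 0],
  [128, -75, -159, 0, 0.33, 0],
  [160, -86, -200, 0, 0.42, 0],
  [192, -86, -240, 0, 0.5, 0],
  [224, -86, -280, 0, 0.59, 0],
  [256, -86, -319, 0, 0.67, 0],
], hand=255, force=20)

```text
time_s: 1.15
position: [319.6, 237.6, 299.5]
tool_rot: [0.636, -0.636, 0.309, -0.309]
wrist_force: [-0.2, 1.6, -0.8]
finger_gap: 17.4
```

```bash
python3 -c "
from h import *
a,b=plan([495,-130,300]);print(a.round(1),b.round(4));print(sensors.get_state()['position'])"
```

```text
[397.3  -0.6 -89.7] [-1.000e-04  6.672e-01 -3.000e-04]
[319.58361468 237.6238995  299.48049686]
```

>>> apply_moves([
  [50, 0, -11, 0, 0.08, 0],
  [100, 0, -22, 0, 0.16, 0],
  [149, 0, -34, 0, 0.25, 0],
  [199, 0, -45, 0, 0.33, 0],
  [248, 0, -56, 0, 0.42, 0],
  [298, 0, -67, 0, 0.5, 0],
  [348, 0, -78, 0, 0.59, 0],
  [397, 0, -90, 0, 0.667, 0],
])

```text
time_s: 2.15
position: [495.8, -129.1, 299.6]
tool_rot: [0.5, -0.5, 0.5, -0.5]
wrist_force: [0.6, 1.3, 1.2]
finger_gap: 0.5
```

```bash
python3 - <<'E'
from h import *
import cv2
s=sensors.get_state();print(s['position'],s['finger_gap'],s['q'].round(2),s['joint_velocities'].round(3),Rq(s['tool_rot']).round(3))
im=viewer.get_image("wrist");cv2.imwrite("pics/w1.png",im[:,:,::-1])
s=sensors.get_state();print(s['position'])
E
```

```text
[ 495.75265899 -129.1228437   299.59580907] 0.5462173748896851 [-0.55  0.18  0.85  1.8  -0.14  1.22  0.34] [ 0.671  0.719  0.395 -0.521 -0.589  0.089  0.61 ] [[ 0.001  0.001  1.   ]
 [-1.     0.     0.001]
 [-0.    -1.     0.001]]
[ 496.74372627 -134.45170119  299.57460971]
```

View pics/w1.png

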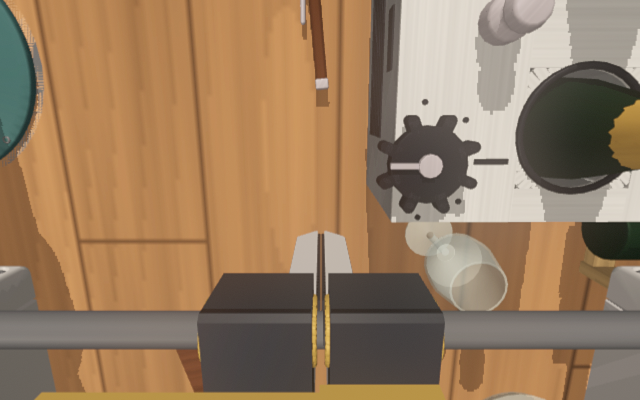

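```bash
python3 - <<'E'
from h import *
import cv2,pickle
im=viewer.get_image("wrist")
s=sensors.get_state();print(s['position'],s['joint_velocities'].round(3))
s=sensors.get_state()
im=viewer.get_image("wrist")
pickle.dump(s,open("s2.pkl","wb"))
cv2.imwrite("pics/w2.png",im[:,:,::-1])
cv2.imwrite("pics/w2c.png",cv2.resize(im[80:240,360:560,::-1],None,fx=4,fy=4,interpolation=cv2.INTER_CUBIC)[:600])
cv2.imwrite("pics/w2t.png",cv2.resize(im[210:290,270:370,::-1],None,fx=6,fy=6,interpolation=cv2.INTER_CUBIC))
print(sensors.get_state()['position'])
for P in [(577.5,-96,207),(577.5,-96,204),(636,-95,181)]: print(proj("wrist",P,s))
p=s['position']
for dx in(-8,8):
  for dz in (-12.5,12.5): print(proj("wrist",p+Rq(s['tool_rot'])@np.array([dx,8,dz]),s))
E
```

```text
[ 495.73531343 -132.14706317  299.26464494] [-0.053 -0.056 -0.067  0.05   0.045  0.003 -0.061]
[ 495.17066983 -129.89499422  299.03923608]
[428.89865163 159.61719157]
[427.71025549 159.11471442]
[491.17176545 154.05100046]
[295.54256438 233.07779311]
[342.44607048 233.05762234]
[296.04849786 261.01092342]
[342.00982031 260.98809369]
```

View pics/w2c.png

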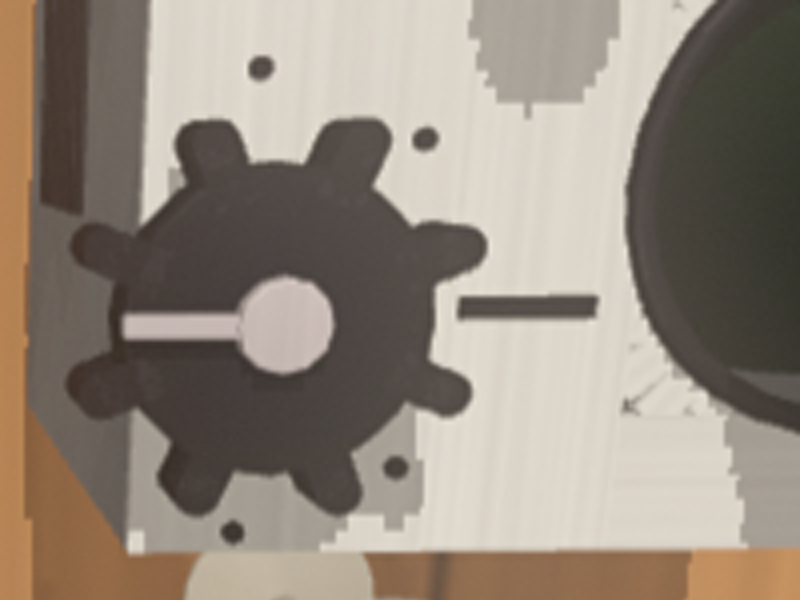

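View pics/w2t.png

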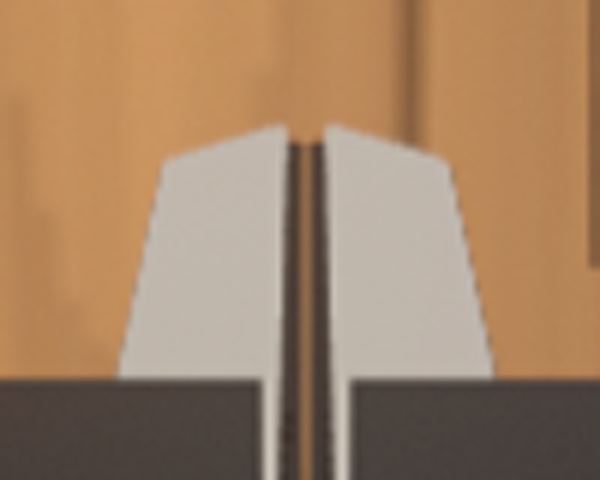

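>>> apply_moves([
  [0, 20, 0, 0, 0, 0],
  [0, 45, 0, 0, 0, 0],
  [0, 70, 0, 0, 0, 0],
  [-1, 90, 0, 0, 0, 0],
  [-2, 105, 0, 0, 0, 0],
  [-2, 109, 0, 0, 0, 0],
  [-2, 109, 0, 0, 0, 0],
  [-2, 109, 0, 0, 0, 0],
])

```text
time_s: 3.3
position: [495.5, -125.8, 191.1]
tool_rot: [0.501, -0.501, 0.499, -0.499]
wrist_force: [-0.1, -0.6, 0.1]
finger_gap: 0.5
```

```bash
python3 -c "
from h import *
s=sensors.get_state();print(s['position'],s['joint_velocities'].round(3),s['wrist_force'])
a,b=plan([531,-128,191]);print(a.round(1),b.round(4))"
```

```text
[ 495.48963057 -125.8094512   191.10572336] [ 0.001  0.001  0.     0.    -0.003 -0.001  0.002] [-0.14619657 -0.62141831  0.07640847]
[ 2.3  0.1 35.5] [-0.0009  0.003   0.    ]
```

>>> apply_moves([
  [2, 0, 5, 0, 0, 0],
  [2, 0, 12, 0, 0, 0],
  [2, 0, 20, 0, 0, 0],
  [2, 0, 27, 0, 0, 0],
  [2, 0, 33, 0, 0, 0],
  [2, 0, 35, 0, 0, 0],
  [2, 0, 35, 0, 0, 0],
])

```text
time_s: 4.18
position: [530.2, -127.7, 190.4]
tool_rot: [-0.501, 0.501, -0.499, 0.499]
wrist_force: [0.9, 0.7, -0.4]
finger_gap: 0.1
```

```bash
python3 - <<'E'
from h import *
import cv2
s=sensors.get_state();print(s['position'],s['wrist_force'])
im=viewer.get_image("wrist");cv2.imwrite("pics/w3.png",im[:,:,::-1])
E
```

```text
[ 530.16084836 -127.69971079  190.43543943] [ 0.87548791  0.69588503 -0.44349519]
```

View pics/w3.png

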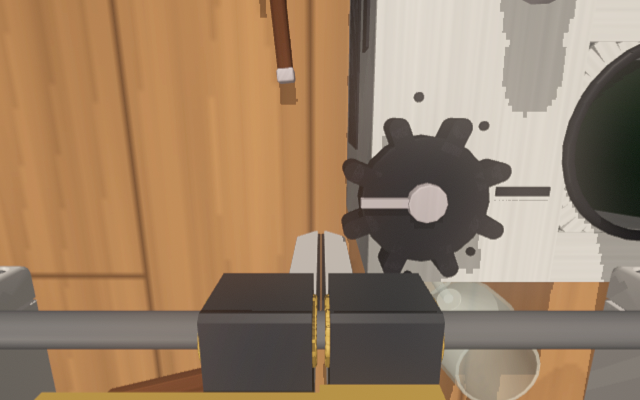

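>>> apply_moves([
  [-2, 0, 2, 0, 0, 0],
  [-5, 0, 2, 0, 0, 0],
  [-9, 0, 2, 0, 0, 0],
  [-13, 0, 2, 0, 0, 0],
  [-17, 0, 2, 0, 0, 0],
  [-21, 0, 2, 0, 0, 0],
  [-25, 0, 2, 0, 0, 0],
  [-28, 0, 2, 0, 0, 0],
])

```text
time_s: 5.22
position: [531.9, -99.0, 190.3]
tool_rot: [-0.501, 0.501, -0.499, 0.499]
wrist_force: [-5.1, 0.7, 0.7]
finger_gap: 0.3
```

```bash
python3 - <<'E'
from h import *
import cv2
s=sensors.get_state();print(s['position'],s['wrist_force'])
im=viewer.get_image("wrist");cv2.imwrite("pics/w4.png",im[:,:,::-1])
E
```

```text
[531.90405749 -99.04466095 190.34155721] [-5.09515952  0.6541173   0.67369644]
```

View pics/w4.png

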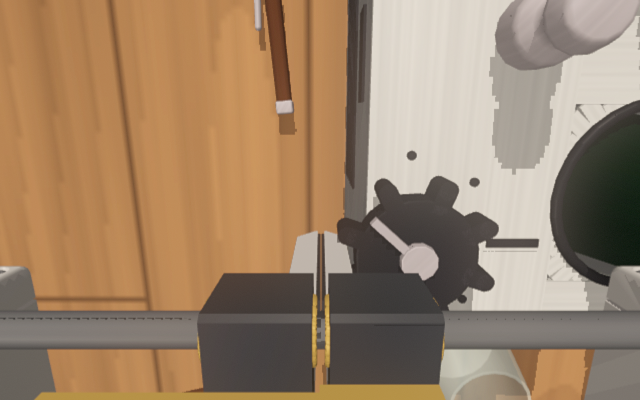

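>>> apply_moves([
  [-2, 0, 0, 0, 0, 0],
  [-2, 0, -8, 0, 0, 0],
  [-2, 0, -18, 0, 0, 0],
  [4, 0, -24, 0, 0, 0],
  [14, 0, -24, 0, 0, 0],
  [24, 0, -24, 0, 0, 0],
  [28, 0, -24, 0, 0, 0],
  [28, 0, -24, 0, 0, 0],
])

```text
time_s: 6.28
position: [508.2, -128.2, 190.4]
tool_rot: [-0.5, 0.501, -0.499, 0.499]
wrist_force: [-0.1, 0.5, 1.3]
finger_gap: 0.7
```

```bash
python3 - <<'E'
from h import *
import cv2
s=sensors.get_state();print(s['position'],s['wrist_force'])
im=viewer.get_image("wrist");cv2.imwrite("pics/w5.png",im[:,:,::-1])
E
```

```text
[ 508.23257698 -128.1667779   190.40743812] [-0.10227065  0.49123918  1.26238282]
```

View pics/w5.png

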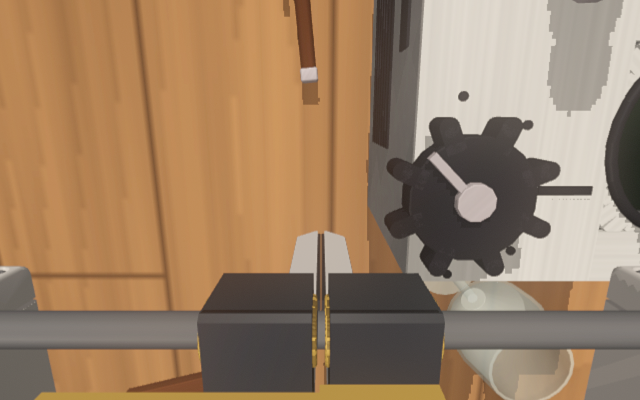

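>>> apply_moves([
  [0, 0, 10, 0, 0, 0],
  [0, 0, 20, 0, 0, 0],
  [0, 0, 23, 0, 0, 0],
  [-2, 0, 23, 0, 0, 0],
  [-6, 0, 23, 0, 0, 0],
  [-10, 0, 23, 0, 0, 0],
  [-14, 0, 23, 0, 0, 0],
  [-18, 0, 23, 0, 0, 0],
])

```text
time_s: 7.32
position: [530.9, -109.3, 190.5]
tool_rot: [0.501, -0.501, 0.499, -0.499]
wrist_force: [-0.1, 1.0, -0.5]
finger_gap: 0.3
```

>>> apply_moves([
  [-4, 0, 0, 0, 0, 0],
  [-8, 0, 0, 0, 0, 0],
  [-12, 0, 0, 0, 0, 0],
  [-12, 0, -8, 0, 0, 0],
  [-12, 0, -18, 0, 0, 0],
  [-6, 0, -23, 0, 0, 0],
  [6, 0, -23, 0, 0, 0],
  [16, 0, -23, 0, 0, 0],
])

```text
time_s: 8.32
position: [508.3, -126.9, 190.6]
tool_rot: [0.501, -0.501, 0.499, -0.5]
wrist_force: [0.1, -0.2, 0.4]
finger_gap: 0.7
```

>>> apply_moves([
  [2, 0, 0, 0, 0, 0],
  [2, 0, 0, 0, 0, 0],
  [2, 0, 0, 0, 0, 0],
])

```text
time_s: 8.7
position: [508.2, -127.4, 190.4]
tool_rot: [-0.501, 0.501, -0.499, 0.499]
wrist_force: [0.3, 0.3, 0.2]
finger_gap: 0.6
```

```bash
python3 - <<'E'
from h import *
import cv2
s=sensors.get_state();print(s['position'],s['wrist_force'])
im=viewer.get_image("wrist");cv2.imwrite("pics/w6.png",im[:,:,::-1])
E
```

```text
[ 508.24399537 -127.4492681   190.39804102] [0.25427946 0.29982907 0.23116415]
```

View pics/w6.png

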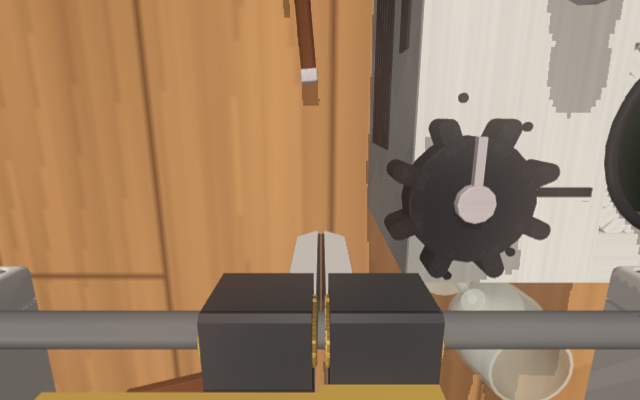

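The pointer is now at +y (straight up in the picture, (481,140)), two clicks done and two to go. I'll repeat the stroke.

>>> apply_moves([
  [0, 0, 10, 0, 0, 0],
  [0, 0, 20, 0, 0, 0],
  [0, 0, 23, 0, 0, 0],
  [-2, 0, 23, 0, 0, 0],
  [-6, 0, 23, 0, 0, 0],
  [-10, 0, 23, 0, 0, 0],
  [-14, 0, 23, 0, 0, 0],
  [-18, 0, 23, 0, 0, 0],
])

```text
time_s: 9.75
position: [530.8, -109.4, 190.5]
tool_rot: [0.501, -0.501, 0.499, -0.499]
wrist_force: [-0.6, -0.1, -0.3]
finger_gap: 0.4
```

>>> apply_moves([
  [-4, 0, 0, 0, 0, 0],
  [-8, 0, 0, 0, 0, 0],
  [-12, 0, 0, 0, 0, 0],
  [-12, 0, -8, 0, 0, 0],
  [-12, 0, -18, 0, 0, 0],
  [-6, 0, -23, 0, 0, 0],
  [6, 0, -23, 0, 0, 0],
  [16, 0, -23, 0, 0, 0],
])

```text
time_s: 10.75
position: [508.3, -126.9, 190.6]
tool_rot: [0.501, -0.501, 0.499, -0.5]
wrist_force: [0.7, -0.3, 0.3]
finger_gap: 0.2
```

>>> apply_moves([
  [2, 0, 0, 0, 0, 0],
  [2, 0, 0, 0, 0, 0],
  [2, 0, 0, 0, 0, 0],
])

```text
time_s: 11.12
position: [508.2, -127.5, 190.4]
tool_rot: [-0.501, 0.501, -0.499, 0.499]
wrist_force: [-0.8, -0.0, 0.2]
finger_gap: 0.8
```

```bash
python3 - <<'E'
from h import *
import cv2
s=sensors.get_state();print(s['position'],s['wrist_force'])
im=viewer.get_image("wrist");cv2.imwrite("pics/w7.png",im[:,:,::-1])
E
```

```text
[ 508.24081728 -127.45801641  190.40496924] [-0.81407352 -0.02653519  0.23434223]
```

View pics/w7.png

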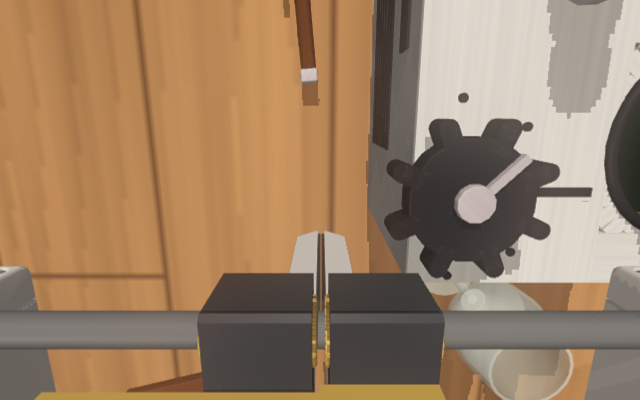

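The pointer tip is at (530,157), one click before the line. One last identical stroke, then I'll back straight out.

>>> apply_moves([
  [0, 0, 10, 0, 0, 0],
  [0, 0, 20, 0, 0, 0],
  [0, 0, 23, 0, 0, 0],
  [-2, 0, 23, 0, 0, 0],
  [-6, 0, 23, 0, 0, 0],
  [-10, 0, 23, 0, 0, 0],
  [-14, 0, 23, 0, 0, 0],
  [-18, 0, 23, 0, 0, 0],
])

```text
time_s: 12.18
position: [530.9, -109.4, 190.5]
tool_rot: [0.501, -0.501, 0.499, -0.499]
wrist_force: [1.0, -0.7, 0.0]
finger_gap: 0.6
```

>>> apply_moves([
  [-4, 0, 0, 0, 0, 0],
  [-8, 0, 0, 0, 0, 0],
  [-12, 0, 0, 0, 0, 0],
  [-12, 0, -8, 0, 0, 0],
  [-12, 0, -18, 0, 0, 0],
  [-6, 0, -23, 0, 0, 0],
  [6, 0, -26, 0, 0, 0],
  [16, 0, -30, 0, 0, 0],
])

```text
time_s: 13.18
position: [501.0, -127.0, 190.6]
tool_rot: [-0.501, 0.501, -0.499, 0.5]
wrist_force: [-0.3, 0.8, 0.5]
finger_gap: 0.5
```

>>> apply_moves([
  [0, 0, -10, 0, 0, 0],
  [0, 0, -20, 0, 0, 0],
  [0, 0, -20, 0, 0, 0],
  [0, 0, -20, 0, 0, 0],
])

```text
time_s: 13.68
position: [481.4, -125.4, 190.6]
tool_rot: [0.501, -0.501, 0.499, -0.499]
wrist_force: [-0.1, 0.1, -0.6]
finger_gap: 0.6
```

```bash
python3 - <<'E'
from h import *
import cv2
s=sensors.get_state();print(s['position'],s['wrist_force'])
im=viewer.get_image("wrist");cv2.imwrite("pics/w8.png",im[:,:,::-1])
im=viewer.get_image("scene");cv2.imwrite("pics/s8.png",cv2.resize(im[140:310,220:390,::-1],None,fx=3.5,fy=3.5,interpolation=cv2.INTER_CUBIC))
E
```

```text
[ 481.4246644  -125.41780342  190.62420466] [-0.12909691  0.1102776  -0.62923285]
```

View pics/w8.png

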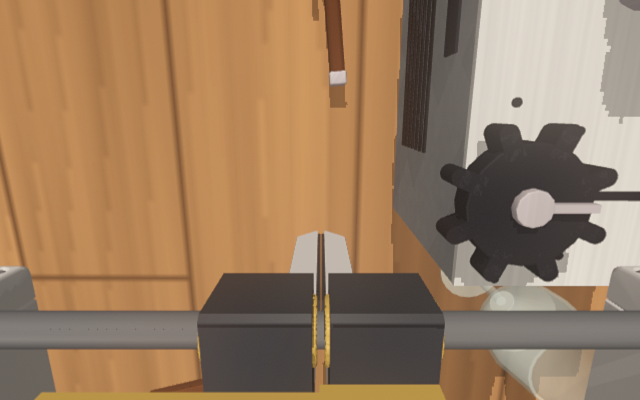

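View pics/s8.png

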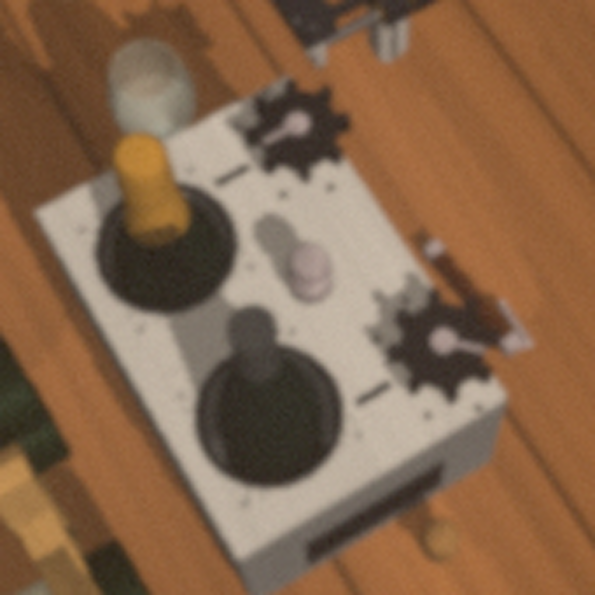

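The wrist view shows the pointer, from (533,208) to (600,209), aimed straight back at the long line. In the scene crop the left wheel, bottles, stopper, corkscrew and glass look unchanged, and the gripper is clear.

```bash
python3 -c "
from cell import arm
print(arm.hand_in())"
```

```text
the job is handed in; nothing more can be done
None
```

I set the sparkling wine's wheel to the long line and handed the job in at about 14 s; the hand-in gives no verdict.

The stout bottle with the gold foil stands in the right well, so I turned the right wheel. It started four clicks before the line. I pushed its front edge with the closed fingertips in four separate one-click strokes, clockwise seen from above. A picture after each stroke showed exactly one click of movement.

- **Pointer:** in the last pictures, with the gripper backed clear, it lies straight behind the hub at the long line. I judged this by eye from the pictures and did not measure the angle.
- **Everything else:** the left wheel, both bottles, the stopper, corkscrew, wineglass and cork look unmoved in the last scene picture. I did not look at the jar, spittoon and notebook again, but the arm did not go near them.
- **Forces:** the highest wrist-force reading was about 5 N, at the end of the first stroke. Readings were taken only between moves, and the final one was below 1 N.

No check failed or disagreed.

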